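# Prime the lap spindle with the hand lubricator

## Robot

A 6-joint arm with a two-finger parallel gripper is mounted at the origin on the work surface. World frame = base frame: x ahead of the robot, y to its left, z up, the work surface at z = 0. Lengths are in m, angles in rad, forces in N, time in s.
With the tool pointing down it reaches from about 0.25 to 0.725 m from the base axis. Payload 4 kg.
Tool frame: the origin (TCP) lies on the centre line of the jaws, within the pads' length; the fingertips stand ctrl.tip_extent ahead of it and the grasp point (between the pads) lies 2 mm behind it (ctrl.tip_extent is the distance from the TCP to the fingertips, in m); z points along the fingers, x is the direction in which the jaws open and shut, and the axes are right-handed (so a half turn about z gives the same grasp; the last joint's range is limited). The gripper opens to 85 mm and grips with 20 to 120 N. Pads are 22 mm wide; open, the fingers measure 114 mm over their backs; the gripper's body (76 mm by 85 mm) begins 54 mm behind the grasp point. The pads swing forward as they close: fully open they stand 13 mm farther back than shut.
Start: joints at [-1.305, 0.241, 0.005, 1.335, 0, 1.571], TCP at [0.131, -0.482, 0.248] pointing down, gripper open.
Joint ranges: [-2.72, 2.72], [-1.05, 1.87], [-1.09, 1.28], [-1.99, 2.15], [-1.42, 1.44], [-3.14, 3.14]. Speed limits (rad/s): [2.79, 2.79, 3.14, 3.14, 3.14, 3.14].

## Interface

Orientations are given as [roll, pitch, yaw] about the fixed x, y, z axes, in that order (R = Rz(yaw) Ry(pitch) Rx(roll)).
In Python, from plant import telemetry, eyes, order, ctrl gives the robot as it stands. The module is installed in compiled form; this text tells all that it offers.
- The arm moves only by the tool jog_arm, never from a script. Its argument "targets" is a list of rows, each an object with "delta_pos": the shift along the tool's x, y, z in mm, a list of three; "rot": the turn, a rotation vector about the tool's x, y, z in degrees, a list of three. A call has 1 to 10 rows; each row is the pose to reach, as a shift and turn from the pose commanded when the call began, along the tool's axes at that moment; what a row does not reach only later rows make up. A row lasts 1/10 s, in which the tool goes at most 50 mm and 8.59 degrees, less where a joint would pass 70% of its speed; a pose out of reach is approached as far as the arm can. A call with a gripper value outside its range is refused whole. "gripper" is the finger opening in mm, from 0 to 85.4, set as the call begins (left out, the last holds). The fingers move at their own pace and stop on an object; "force" is the grip in N (left out, the last holds). Time passes only in rows, so rows that repeat a pose let the fingers close. It gives the time, the measured TCP pose, the force and the opening at its end, in the units of the state.
- telemetry.get_obs(): the state, without advancing time (a new reading comes with each control period).
- eyes.camera(name): name is "scene" or "side" or "wrist"; returns a dict with "img" (400x640x3 uint8, red, green, blue), "fx", "fy", "cx", "cy" (pixels), "extrinsics" (4x4, takes a point from world to camera coordinates). Camera axes: x right, y down, z forward; pixel columns grow to the right and rows downward; lengths in m; the calibration is good to about 2 mm. A picture is of the moment at which its call begins. There is no depth.
- order.finish_job(): hands the job in, once; it reports no verdict.
Trained networks look in a picture, given as the dict that the camera call returned (one of the last four; its "shot" number tells which), for a name from the list of things; names that differ only in an ending like _2 or _b are one class to them, and where a whole thing is asked for, a point or a joint stands for the part that bears it (a point fixed in the world has none). Each returns a list of dicts, best first, with "score" (0 to 1); they miss things now and then, are a little off and sometimes report something else, mostly with a low value. They report only what shows in the picture. A call takes as long as a camera call.
- eyes.recognise(target, picture): "position" ([x, y, z] in m, in world coordinates, good to about 4 mm: the middle of the surface that is visible of it).
- eyes.cut_out(target, picture): "mask" (400x640 bool, what is visible of it).
- eyes.mark_of(target, picture): "position" ([x, y, z] in m, in world coordinates, good to about 4 mm: a listed point, or the origin of a listed thing).
The state is a dict: "time": time; "joint_positions": joint angles; "dq": joint speeds; "effort": joint torques, N m; "ee_pos": TCP position; "eef_rot": TCP orientation; "ft_force": force on the tool from outside, world axes, zero at the start; "torque": the same for the moment, N m; "width": opening from 0.0 (shut) to 1.0 (fully open).
Only numpy, scipy, OpenCV 4.12 (cv2) and the standard library are available. Lean on these libraries where they do the work, as an engineer would, in place of code of your own. Each camera call takes 0.05 s, during which the arm holds its last target.

## Task

Prime the lap spindle's bearings with the hand lubricator: with the fingertips press the palm cap of its pump right down and let it come right back up, stroke after stroke, until the indicator pin on the divider block stands fully out; stop there, for pumping on draws the pin back in, and leave the plunger up. Do not take hold of the plunger by its rod, do not touch the pin, and leave the loose things on the bench where they stand.

Things in the scene. Friction and masses are not known exactly. Their poses are not given: they have to be found in the camera images.
- lubricator: hand lubricator bolted to the bench: grey base plate 210 x 230 x 12 mm with a pump barrel, a clear oil reservoir (94 mm across, grey metal lid, 150 mm high) and a steel divider block (114 x 44 mm, 56 mm high). Origin: centre of the plate's underside; z up. In this frame the cap's axis is at x -30, y +55, the reservoir's at x -30, y -55, the indicator pin's at x +50, y +38 mm.
- cap_top (a point): the place to press: centre of the top of the black domed palm cap on the pump's plunger, a disc 88 mm across and 15 mm thick, flat over its middle 24 mm, 175 mm above the bench when up. The point moves with the cap. Nothing else on the lubricator stands higher than 150 mm.
- pump_plunger (a joint): plunger travel in m: 0 = up (rest), 0.026 = fully down. It sinks under about 4 N at first and takes 9 N near the bottom, 12 to 16 N while oil is being delivered; let go, its spring brings it back up by itself in about 0.3 s. A stroke delivers oil only after the plunger has come back up.
- indicator_pin (a joint): how far the indicator pin stands out, in m: 0 = in, 0.020 = fully out. It starts in, and stays put between strokes. The first strokes (none to four) only fill the divider; then each stroke of 20 mm or more raises the pin by about 7 mm; strokes under 10 mm may do nothing. 3 to 7 full strokes bring it out; about two more leave it fully out, then further ones draw it in by about 7 mm each.
- pin_tip (a point): centre of the tip of the indicator pin, a bare upright bright steel pin 10 mm thick in a hexagon nut (25 mm across) on top of the dark steel divider block. The tip is 68 mm above the bench when in (2 mm above the nut) and 88 mm when fully out; a dark groove at its foot then shows just above the nut. Not to be touched.
- dish: bystander, loose on the bench, leave alone: white enamel dish of green stones, 152 mm across, 14 mm high. Origin: centre of its underside, on the bench.
- mug: bystander, loose on the bench, leave alone: white mug, 78 mm across, 85 mm high, with a handle. Origin: centre of its underside, on the bench.
- tin: bystander, loose on the bench, leave alone: round aluminium tin, 63 mm across, 31 mm high. Origin: centre of its underside, on the bench.
- wrench: bystander, loose on the bench, leave alone: steel open-end wrench, 170 mm long, lying flat. Origin: centre of its underside, on the bench.
- dop_stick: bystander, loose on the bench, leave alone: thin wooden stick with a brass end, 120 mm long, 10 mm thick, lying. Origin: centre of its underside, on the bench.
- polish_bar: bystander, loose on the bench, leave alone: bar of polishing compound, 100 x 40 x 30 mm. Origin: centre of its underside, on the bench.
- plunger_can: bystander, loose on the bench, leave alone: white solvent can with a steel dish on top, 90 mm across, 137 mm high; it looks like a pump too but is no part of the lubricator. Origin: centre of its underside, on the bench.
- rod_top (a point): top of the plunger's steel rod, on its axis at the underside of the cap. The rod is 16 mm thick and runs straight down from here into the barrel's nut; 36 mm of it is bare when the plunger is up. Not to be touched.

How it is judged:
On the way, in this order (a step that is already met when the one before it is completed fails the run):
1. the plunger is pressed most of the way down (more than 17 of 26 mm) (value of joint pump_plunger above 0.017 m), for 0.02 s.
2. it is let back up (within 4 mm of its rest) (value of joint pump_plunger below 0.004 m), for 0.05 s.
3. the indicator pin stands fully out (within 3 mm of its 20 mm) (value of joint indicator_pin above 0.017 m), for 0.2 s.
At the end, for the whole second after the job is handed in: The indicator pin stands out at least 17 of its 20 mm, the plunger is back up (within 3 mm of its rest) and still, and every bystander is within 20 mm of where it stood (value of joint indicator_pin above 0.017 m and value of joint pump_plunger below 0.003 m and velocity of joint pump_plunger below 0.01 m/s and distance of each of dish, mug, tin, wrench, dop_stick, polish_bar, plunger_can from where it was at the start of the episode below 0.02 m); the robot touches nothing.
It fails at once if the robot touches the indicator pin (contact force between any of the fingers, the arm and indicator_pin above 0.5 N).
It fails at once if the plunger is taken hold of by its rod (contact force between the fingers and pump_plunger_c0 above 1 N).
It fails at once if a bystander is pushed, lifted or carried (moved more than 20 mm) (distance of any of dish, mug, tin, wrench, dop_stick, polish_bar, plunger_can from where it was at the start of the episode above 0.02 m).
It also fails if it takes over 54 s, if anything falls off the work surface, if the arm or the gripper's body presses on something with over 40 N, if the wrist force passes 120 N, or if a joint passes its speed limit or range.

## Working session

There is one attempt and no reset: what is moved stays moved. The work goes in short steps, Python scripts to look and compute and a tool call to move; the robot and the scene stay as the last step left them, time stands still between calls to the robot, and variables do not carry over. Pictures are saved under pics/ and viewed, and the job is handed in when it is done.

Besides the shell and the picture viewer there is one more tool, called after ">>>" as a command line: name --argument value ..., lists and objects as JSON in quotes. jog_arm: Moves the arm, as the interface text tells. Its arguments: {"type":"object","properties":{"targets":{"type":"array"},"gripper":{"type":"number"},"force":{"type":"number"}},"required":["targets"]}

```bash
mkdir -p pics; python3 - <<'E'
from plant import telemetry, eyes, order, ctrl
import cv2
o=telemetry.get_obs(); print(o); print(ctrl.tip_extent)
for n in ("scene","side"):
    p=eyes.camera(n); cv2.imwrite(f"pics/{n}0.png",p["img"][:,:,::-1])
    for t in ("lubricator","cap_top","pin_tip","rod_top","plunger_can","mug"):
        print(n,t,[(d["position"],d["score"]) for d in eyes.mark_of(t,p)[:2]])
E
```

```text
{'time': 0.0, 'joint_positions': array([-1.30498215e+00,  2.41449706e-01,  3.73316858e-03,  1.33524438e+00,
        8.37274759e-06,  1.57079347e+00]), 'dq': array([ 7.26922618e-04,  1.35442071e-04, -4.05907586e-05,  9.88609114e-05,
       -1.50344825e-03, -1.99255352e-03]), 'effort': array([-7.25637892e-05, -3.72318006e+01,  2.52406669e+01,  1.68228883e-02,
        7.83488986e-06,  1.45323252e-06]), 'ee_pos': array([ 0.13118964, -0.48185062,  0.24739803]), 'eef_rot': array([-3.14158427e+00,  2.16459455e-03, -1.30497930e+00]), 'ft_force': array([-0.23959038,  0.05259829, -0.03892667]), 'torque': array([ 0.00011325, -0.00878463, -0.0858873 ]), 'width': 1.0001210569050207}
0.017
scene lubricator [([0.5749, 0.0745, 0.0038], 0.96), ([0.5241, 0.1076, 0.1744], 0.17)]
scene cap_top [([0.5257, 0.1089, 0.1768], 0.81)]
scene pin_tip []
scene rod_top [([0.5209, 0.1066, 0.1539], 0.89)]
scene plunger_can [([0.5751, 0.3139, 0.0027], 0.66), ([0.7468, 0.0921, 0.0011], 0.44)]
scene mug [([0.4259, 0.2262, 0.0016], 0.78)]
side lubricator [([0.5767, 0.0772, -0.0035], 0.87), ([0.7504, 0.0909, 0.0017], 0.73)]
side cap_top [([0.5238, 0.1115, 0.1751], 0.88)]
side pin_tip []
side rod_top [([0.5247, 0.1073, 0.1603], 0.85)]
side plunger_can [([0.5723, 0.3082, 0.0018], 0.6)]
side mug [([0.4231, 0.2266, 0.0032], 0.79)]
```

View pics/scene0.png

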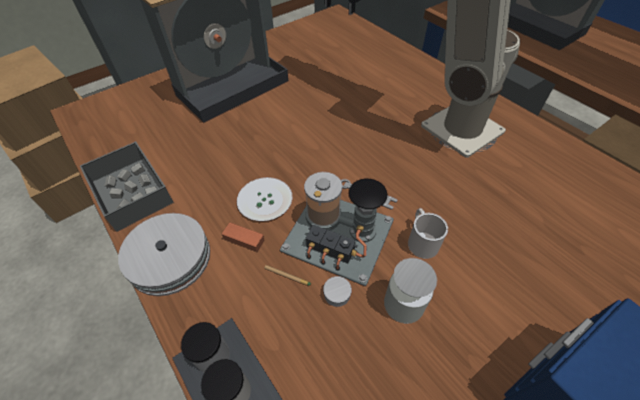

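View pics/side0.png

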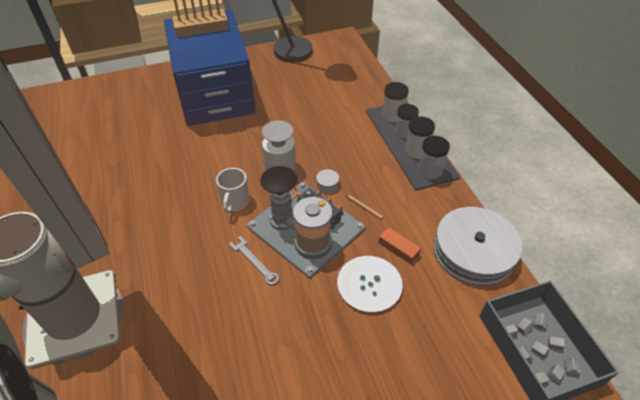

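The cap is at about (0.524, 0.109, 0.175) and both cameras agree. The divider block faces the scene camera, so I can watch the pin from there. I'll shut the fingers and move above the cap.

>>> jog_arm --targets '[{"delta_pos": [-468,-534,0],"rot": [0,0,-87]},{"delta_pos": [-468,-534,0],"rot": [0,0,-87]},{"delta_pos": [-468,-534,0],"rot": [0,0,-87]},{"delta_pos": [-468,-534,0],"rot": [0,0,-87]},{"delta_pos": [-468,-534,0],"rot": [0,0,-87]},{"delta_pos": [-468,-534,0],"rot": [0,0,-87]},{"delta_pos": [-468,-534,0],"rot": [0,0,-87]},{"delta_pos": [-468,-534,0],"rot": [0,0,-87]},{"delta_pos": [-468,-534,0],"rot": [0,0,-87]},{"delta_pos": [-468,-534,0],"rot": [0,0,-87]}]' --gripper 0

```text
time: 1.7
ee_pos: [0.4085, -0.0637, 0.2487]
eef_rot: [3.141, -0.001, 0.201]
ft_force: [1.1, -1.0, 0.5]
width: -0.002
```

```bash
cat > h.py <<'E'
from plant import telemetry, eyes, order, ctrl
import cv2, numpy as np
from scipy.spatial.transform import Rotation as Ro
def loc(t):
    o=telemetry.get_obs(); R=Ro.from_euler('xyz',o['eef_rot'])
    print("t",o['time'],"ee",o['ee_pos'].round(4),"rpy",o['eef_rot'].round(3),"f",o['ft_force'].round(1),"w",round(o['width'],3))
    print("delta mm",(R.inv().apply(np.array(t)-o['ee_pos'])*1000).round(1))
E
python3 -c "
from h import *
loc([.524,.109,.2474])"
```

```text
t 1.7 ee [ 0.4085 -0.0637  0.2487] rpy [ 3.141e+00 -1.000e-03  2.010e-01] f [ 1.1 -1.   0.5] w -0.002
delta mm [ 147.8 -146.1    1.4]
```

>>> jog_arm --targets '[{"delta_pos": [148,-146,0],"rot": [0,0,0]},{"delta_pos": [148,-146,0],"rot": [0,0,0]},{"delta_pos": [148,-146,0],"rot": [0,0,0]},{"delta_pos": [148,-146,0],"rot": [0,0,0]},{"delta_pos": [148,-146,0],"rot": [0,0,0]},{"delta_pos": [148,-146,0],"rot": [0,0,0]}]'

```text
time: 2.3
ee_pos: [0.5249, 0.1076, 0.2475]
eef_rot: [3.141, 0.001, 0.198]
ft_force: [-0.8, 0.0, -0.2]
width: 0.003
```

```bash
python3 - <<'E'
from h import *
loc([.524,.109,.192])
for n in ("scene","side","wrist"):
    p=eyes.camera(n); cv2.imwrite(f"pics/{n}1.png",p["img"][:,:,::-1])
    for t in ("cap_top","pin_tip","rod_top","lubricator"):
        print(n,t,[(d["position"],d["score"]) for d in eyes.mark_of(t,p)[:2]])
    if n=="scene":
        cv2.imwrite("pics/scene1z.png",cv2.resize(p["img"][150:290,270:430,::-1],None,fx=4,fy=4,interpolation=cv2.INTER_CUBIC))
E
```

```text
t 2.3 ee [0.5249 0.1076 0.2475] rpy [3.141e+00 1.000e-03 1.980e-01] f [-0.8  0.  -0.2] w 0.003
delta mm [-0.5 -1.6 55.5]
scene cap_top [([0.5284, 0.1105, 0.1755], 0.55)]
scene pin_tip []
scene rod_top [([0.5203, 0.1074, 0.1596], 0.65)]
scene lubricator [([0.5745, 0.0754, 0.003], 0.6), ([0.5771, 0.313, 0.0016], 0.43)]
side cap_top [([0.5225, 0.1086, 0.1757], 0.73)]
side pin_tip []
side rod_top [([0.5251, 0.1075, 0.158], 0.69), ([0.5238, 0.1118, 0.1748], 0.61)]
side lubricator [([0.5746, 0.0746, -0.0016], 0.86)]
wrist cap_top [([0.5237, 0.1094, 0.1728], 0.92), ([0.7432, 0.0891, -0.005], 0.66)]
wrist pin_tip [([0.6018, 0.1344, 0.069], 0.44)]
wrist rod_top [([0.5241, 0.1085, 0.1589], 0.7)]
wrist lubricator [([0.4284, 0.0177, 0.004], 0.74)]
```

View pics/scene1z.png

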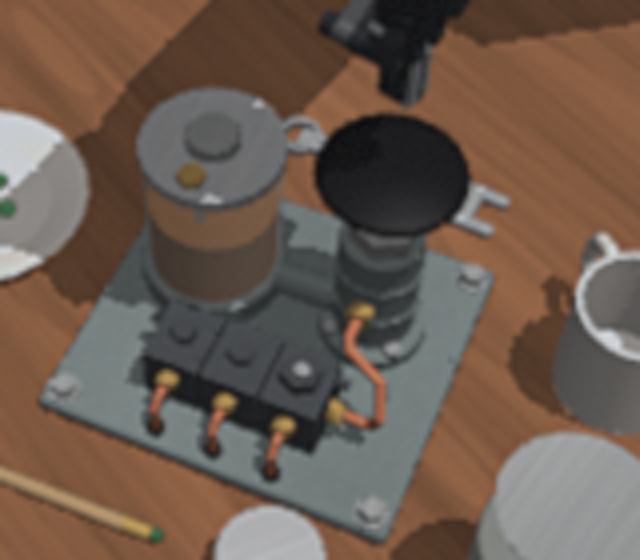

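View pics/wrist1.png

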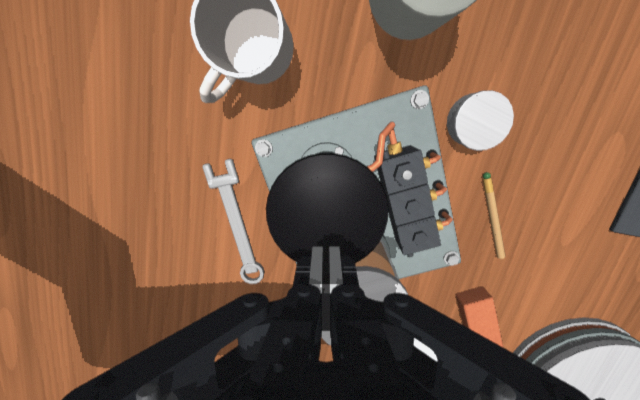

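View pics/side1.png

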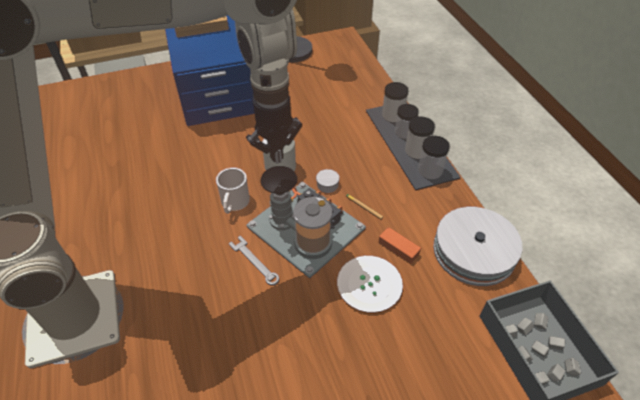

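In the zoomed scene view the pin is in, at pixel (346,242), and the wrist view shows it at (407,174). The fingertips are centred over the cap. The first stroke goes down, aiming for about 25 mm of travel.

>>> jog_arm --targets '[{"delta_pos": [0,-2,40],"rot": [0,0,0]},{"delta_pos": [0,-2,52],"rot": [0,0,0]},{"delta_pos": [0,-2,60],"rot": [0,0,0]},{"delta_pos": [0,-2,66],"rot": [0,0,0]},{"delta_pos": [0,-2,72],"rot": [0,0,0]},{"delta_pos": [0,-2,76],"rot": [0,0,0]},{"delta_pos": [0,-2,80],"rot": [0,0,0]},{"delta_pos": [0,-2,80],"rot": [0,0,0]}]'

```text
time: 3.85
ee_pos: [0.5228, 0.108, 0.1696]
eef_rot: [-3.141, 0.002, 0.195]
ft_force: [-5.1, -0.5, 7.3]
width: -0.002
```

```bash
python3 - <<'E'
from h import *
loc([.524,.109,.192])
for n in ("scene","side","wrist"):
    p=eyes.camera(n)
    for t in ("cap_top",):
        print(n,t,[(d["position"],d["score"]) for d in eyes.mark_of(t,p)[:2]])
    if n=="scene":
        cv2.imwrite("pics/scene2z.png",cv2.resize(p["img"][150:290,270:430,::-1],None,fx=4,fy=4,interpolation=cv2.INTER_CUBIC))
E
```

```text
t 3.85 ee [0.5228 0.108  0.1696] rpy [-3.141e+00  2.000e-03  1.950e-01] f [-5.1 -0.5  7.3] w -0.002
delta mm [  1.3  -0.7 -22.4]
scene cap_top [([0.5266, 0.1077, 0.1541], 0.91), ([0.6649, -0.1385, -0.0003], 0.38)]
side cap_top [([0.5189, 0.1103, 0.1556], 0.7), ([0.7462, 0.0902, 0.0003], 0.59)]
wrist cap_top [([0.5217, 0.1077, 0.1526], 0.79)]
```

View pics/scene2z.png

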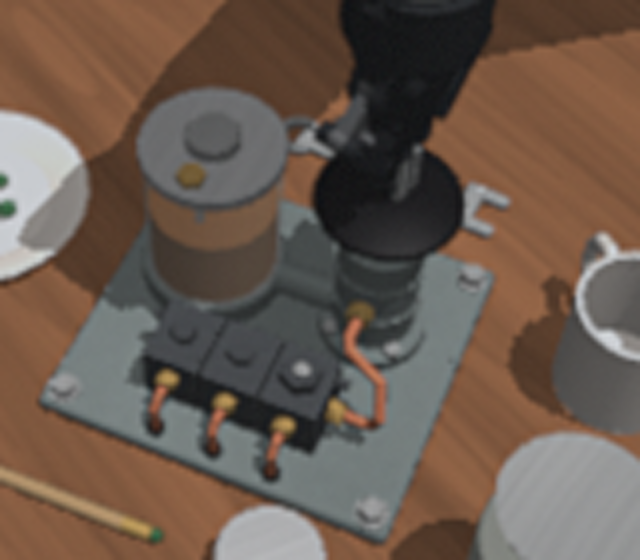

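It's about 22 mm down at 7 N, and the pin is still in. I'll press a little further, then release fully.

>>> jog_arm --targets '[{"delta_pos": [0,0,3],"rot": [0,0,0]},{"delta_pos": [0,0,4],"rot": [0,0,0]},{"delta_pos": [0,0,4],"rot": [0,0,0]}]'

```text
time: 4.45
ee_pos: [0.5233, 0.1081, 0.1663]
eef_rot: [-3.141, 0.001, 0.195]
ft_force: [-5.9, -0.4, 8.0]
width: -0.0
```

>>> jog_arm --targets '[{"delta_pos": [0,0,-15],"rot": [0,0,0]},{"delta_pos": [0,0,-36],"rot": [0,0,0]},{"delta_pos": [0,0,-36],"rot": [0,0,0]},{"delta_pos": [0,0,-36],"rot": [0,0,0]},{"delta_pos": [0,0,-36],"rot": [0,0,0]}]'

```text
time: 4.95
ee_pos: [0.5237, 0.1081, 0.1996]
eef_rot: [3.142, 0.001, 0.195]
ft_force: [-0.1, -0.6, -0.2]
width: -0.003
```

```bash
cat >> h.py <<'E'
def look(k):
    loc([.524,.109,.202])
    z=[]
    for n in ("scene","wrist"):
        p=eyes.camera(n)
        for t in ("cap_top","pin_tip"):
            print(n,t,[(d["position"],d["score"]) for d in eyes.mark_of(t,p)[:1]])
        if n=="scene": c=p["img"][200:275,300:400]
        else: c=p["img"][120:270,250:450]; 
        z.append(cv2.resize(c[:,:,::-1],(400,300),interpolation=cv2.INTER_CUBIC))
    cv2.imwrite(f"pics/look{k}.png",np.hstack(z))
E
python3 -c "
from h import *
look(1)"
```

```text
t 4.95 ee [0.5237 0.1081 0.1996] rpy [3.142e+00 1.000e-03 1.950e-01] f [-0.1 -0.6 -0.2] w -0.003
delta mm [ 0.5 -0.8 -2.4]
scene cap_top [([0.5273, 0.1105, 0.1755], 0.69)]
scene pin_tip [([0.4211, 0.2268, 0.002], 0.75)]
wrist cap_top [([0.5249, 0.109, 0.1751], 0.64)]
wrist pin_tip [([0.5987, 0.1293, 0.0671], 0.48)]
```

View pics/look1.png

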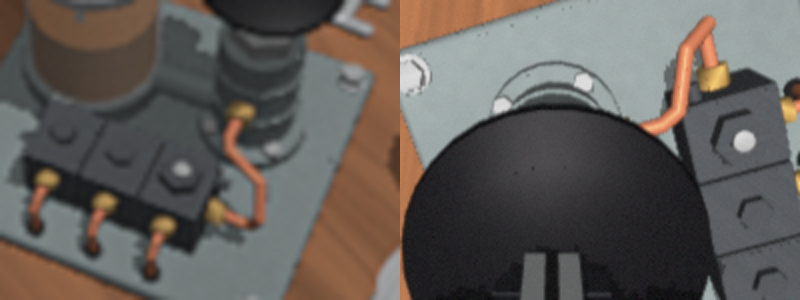

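>>> jog_arm --targets '[{"delta_pos": [0,-1,10],"rot": [0,0,0]},{"delta_pos": [0,-1,18],"rot": [0,0,0]},{"delta_pos": [0,-1,26],"rot": [0,0,0]},{"delta_pos": [0,-1,32],"rot": [0,0,0]},{"delta_pos": [0,-1,37],"rot": [0,0,0]},{"delta_pos": [0,-1,37],"rot": [0,0,0]},{"delta_pos": [0,-1,37],"rot": [0,0,0]}]'

```text
time: 5.95
ee_pos: [0.5249, 0.1092, 0.166]
eef_rot: [3.141, -0.004, 0.195]
ft_force: [-3.9, -1.1, 16.9]
width: -0.001
```

>>> jog_arm --targets '[{"delta_pos": [0,0,-15],"rot": [0,0,0]},{"delta_pos": [0,0,-37],"rot": [0,0,0]},{"delta_pos": [0,0,-37],"rot": [0,0,0]},{"delta_pos": [0,0,-37],"rot": [0,0,0]},{"delta_pos": [0,0,-37],"rot": [0,0,0]}]'

```text
time: 6.45
ee_pos: [0.523, 0.109, 0.1987]
eef_rot: [-3.142, 0.003, 0.195]
ft_force: [-0.2, 0.3, 0.2]
width: 0.001
```

```bash
python3 -c "
from h import *
look(2)"
```

```text
t 6.45 ee [0.523  0.109  0.1987] rpy [-3.142e+00  3.000e-03  1.950e-01] f [-0.2  0.3  0.2] w 0.001
delta mm [ 0.9  0.2 -3.3]
scene cap_top [([0.52, 0.109, 0.1567], 0.74)]
scene pin_tip []
wrist cap_top [([0.5244, 0.1102, 0.1749], 0.63)]
wrist pin_tip [([0.6025, 0.1327, 0.0677], 0.44)]
```

View pics/look2.png

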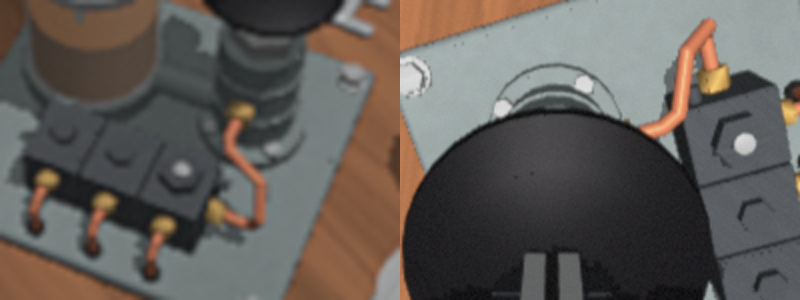

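The cap is up and the pin is still in. Third stroke.

>>> jog_arm --targets '[{"delta_pos": [0,0,10],"rot": [0,0,0]},{"delta_pos": [0,0,18],"rot": [0,0,0]},{"delta_pos": [0,0,26],"rot": [0,0,0]},{"delta_pos": [0,0,32],"rot": [0,0,0]},{"delta_pos": [0,0,37],"rot": [0,0,0]},{"delta_pos": [0,0,37],"rot": [0,0,0]},{"delta_pos": [0,0,37],"rot": [0,0,0]}]'

```text
time: 7.45
ee_pos: [0.525, 0.1094, 0.166]
eef_rot: [-3.142, -0.005, 0.195]
ft_force: [-3.9, -1.4, 16.1]
width: 0.0
```

>>> jog_arm --targets '[{"delta_pos": [0,0,-15],"rot": [0,0,0]},{"delta_pos": [0,0,-37],"rot": [0,0,0]},{"delta_pos": [0,0,-37],"rot": [0,0,0]},{"delta_pos": [0,0,-37],"rot": [0,0,0]},{"delta_pos": [0,0,-37],"rot": [0,0,0]}]'

```text
time: 7.95
ee_pos: [0.5231, 0.109, 0.1988]
eef_rot: [3.142, 0.002, 0.195]
ft_force: [0.4, 0.3, -0.8]
width: -0.003
```

```bash
python3 -c "
from h import *
look(3)"
```

```text
t 7.95 ee [0.5231 0.109  0.1988] rpy [3.142e+00 2.000e-03 1.950e-01] f [ 0.4  0.3 -0.8] w -0.003
delta mm [ 0.9  0.2 -3.2]
scene cap_top [([0.5272, 0.1056, 0.1761], 0.87)]
scene pin_tip [([0.5994, 0.1303, 0.0745], 0.37)]
wrist cap_top [([0.5253, 0.1077, 0.1743], 0.57)]
wrist pin_tip [([0.6023, 0.1328, 0.0717], 0.53)]
```

View pics/look3.png

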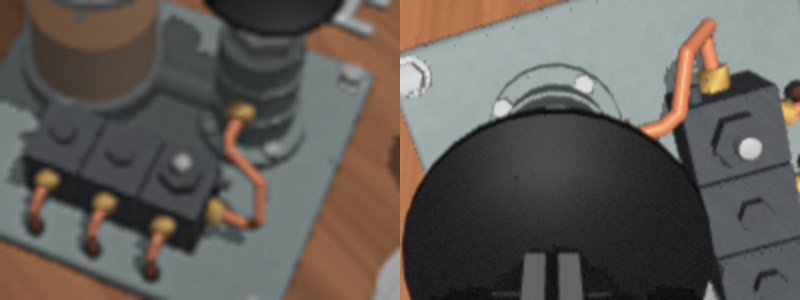

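The pin has started to rise. I'll add a height measurement that fits the tip blob in the picture to a height on the pin's axis.

```bash
cat >> h.py <<'E'
def pinh():
    for n in ("wrist","scene"):
        p=eyes.camera(n); E=p["extrinsics"]
        def pr(z,x=.6015,y=.1325):
            q=E@[x,y,z,1]; return np.array([p["fx"]*q[0]/q[2]+p["cx"],p["fy"]*q[1]/q[2]+p["cy"]])
        a=pr(.078).round().astype(int)
        w=14 if n=="wrist" else 9
        g=cv2.cvtColor(p["img"],cv2.COLOR_RGB2GRAY)[a[1]-w:a[1]+w+1,a[0]-w:a[0]+w+1]
        m=(g>120).astype(np.uint8)
        k,l,s,c=cv2.connectedComponentsWithStats(m)
        print(n,"pred",{z:pr(z/1000).round(1).tolist() for z in (68,75,82,88)}, [((c[i]+a-w).round(1).tolist(),int(s[i,4])) for i in range(1,k)])
        cv2.imwrite(f"pics/pin_{n}.png",cv2.resize(p["img"][a[1]-20:a[1]+20,a[0]-25:a[0]+25,::-1],(400,320),interpolation=cv2.INTER_CUBIC))
E
python3 -c "
from h import *
pinh()"; python3 -c "
import cv2,numpy as np
cv2.imwrite('pics/p3.png',np.hstack([cv2.imread('pics/pin_wrist.png'),cv2.imread('pics/pin_scene.png')]))"
```

```text
wrist pred {68: [419.0, 190.8], 75: [421.4, 193.0], 82: [424.0, 195.4], 88: [426.2, 197.5]} [([423.8, 193.6], 107)]
scene pred {68: [346.2, 241.8], 75: [346.3, 240.2], 82: [346.5, 238.6], 88: [346.6, 237.2]} [([345.2, 240.0], 10)]
```

View pics/p3.png

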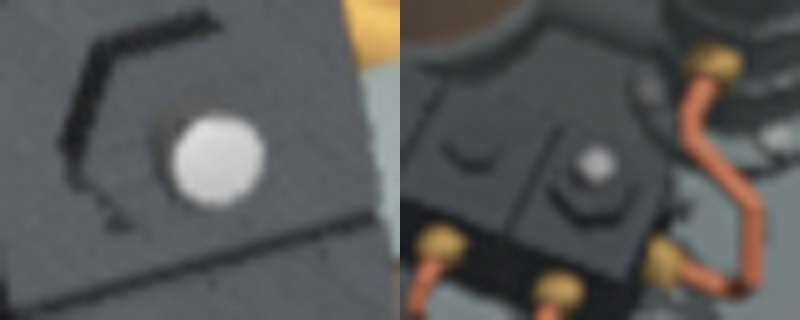

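The tip is at about 75 mm, one 7 mm step up. It needs about two more strokes. Stroke 4.

>>> jog_arm --targets '[{"delta_pos": [0,0,10],"rot": [0,0,0]},{"delta_pos": [0,0,18],"rot": [0,0,0]},{"delta_pos": [0,0,26],"rot": [0,0,0]},{"delta_pos": [0,0,32],"rot": [0,0,0]},{"delta_pos": [0,0,37],"rot": [0,0,0]},{"delta_pos": [0,0,37],"rot": [0,0,0]},{"delta_pos": [0,0,37],"rot": [0,0,0]}]'

```text
time: 9.05
ee_pos: [0.525, 0.1094, 0.166]
eef_rot: [-3.142, -0.005, 0.195]
ft_force: [-3.2, -1.5, 15.7]
width: 0.004
```

>>> jog_arm --targets '[{"delta_pos": [0,0,-15],"rot": [0,0,0]},{"delta_pos": [0,0,-37],"rot": [0,0,0]},{"delta_pos": [0,0,-37],"rot": [0,0,0]},{"delta_pos": [0,0,-37],"rot": [0,0,0]},{"delta_pos": [0,0,-37],"rot": [0,0,0]}]'

```text
time: 9.55
ee_pos: [0.5231, 0.109, 0.1988]
eef_rot: [3.142, 0.002, 0.195]
ft_force: [-0.6, -0.1, -0.2]
width: -0.0
```

```bash
python3 -c "
from h import *
look(4);pinh()"; python3 -c "
import cv2,numpy as np
cv2.imwrite('pics/p4.png',np.hstack([cv2.imread('pics/pin_wrist.png'),cv2.imread('pics/pin_scene.png')]))"
```

```text
t 9.55 ee [0.5231 0.109  0.1988] rpy [3.142e+00 2.000e-03 1.950e-01] f [-0.6 -0.1 -0.2] w -0.0
delta mm [ 0.9  0.2 -3.2]
scene cap_top [([0.5265, 0.107, 0.1769], 0.83)]
scene pin_tip [([0.6025, 0.129, 0.0847], 0.41)]
wrist cap_top [([0.5224, 0.108, 0.172], 0.67)]
wrist pin_tip [([0.7439, 0.0898, 0.0004], 0.72)]
wrist pred {68: [419.0, 190.8], 75: [421.4, 193.0], 82: [424.0, 195.4], 88: [426.2, 197.5]} [([427.4, 196.9], 116)]
scene pred {68: [346.2, 241.8], 75: [346.3, 240.2], 82: [346.5, 238.6], 88: [346.6, 237.2]} [([345.3, 237.9], 9)]
```

View pics/p4.png

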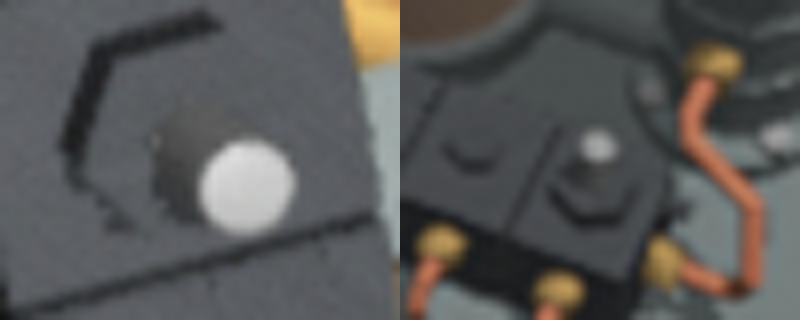

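```bash
python3 - <<'E'
import cv2,numpy as np
for k in (1,2,3,4):
    im=cv2.imread(f"pics/look{k}.png")
    for nm,x0,s,ox,oy,box in (("wrist",400,2,250,120,(320,370,110,180)),("scene",0,4,300,200,(165,205,135,185))):
        g=cv2.cvtColor(im[:,x0:x0+400],cv2.COLOR_BGR2GRAY)
        a,b,c,d=box; m=(g[c:d,a:b]>120).astype(np.uint8)
        n,l,st,ce=cv2.connectedComponentsWithStats(m)
        i=1+st[1:,4].argmax() if n>1 else 0
        print(k,nm,((ce[i]+[a,c])/s+[ox,oy]).round(2),st[i,4])
E
```

```text
1 wrist [422.13 190.49] 411
1 scene [345.44 242.19] 152
2 wrist [422.38 191.75] 420
2 scene [345.47 242.2 ] 151
3 wrist [425.05 194.07] 435
3 scene [345.63 240.37] 156
4 wrist [428.69 197.33] 464
4 scene [345.74 238.17] 162
```

Measured against its start, the pin is about 17 mm out, which is borderline, and no groove shows yet. One more stroke should bring it to the stop, well before it would draw back in. Stroke 5.

>>> jog_arm --targets '[{"delta_pos": [0,0,10],"rot": [0,0,0]},{"delta_pos": [0,0,18],"rot": [0,0,0]},{"delta_pos": [0,0,26],"rot": [0,0,0]},{"delta_pos": [0,0,32],"rot": [0,0,0]},{"delta_pos": [0,0,37],"rot": [0,0,0]},{"delta_pos": [0,0,37],"rot": [0,0,0]},{"delta_pos": [0,0,37],"rot": [0,0,0]}]'

```text
time: 10.65
ee_pos: [0.5251, 0.1094, 0.166]
eef_rot: [-3.142, -0.005, 0.195]
ft_force: [-2.7, -1.1, 15.7]
width: -0.0
```

>>> jog_arm --targets '[{"delta_pos": [0,0,-15],"rot": [0,0,0]},{"delta_pos": [0,0,-37],"rot": [0,0,0]},{"delta_pos": [0,0,-37],"rot": [0,0,0]},{"delta_pos": [0,0,-37],"rot": [0,0,0]},{"delta_pos": [0,0,-37],"rot": [0,0,0]}]'

```text
time: 11.15
ee_pos: [0.5231, 0.109, 0.1988]
eef_rot: [-3.142, 0.003, 0.195]
ft_force: [-0.9, 0.4, -0.4]
width: -0.0
```

```bash
python3 -c "
from h import *
look(5);pinh()"; python3 -c "
import cv2,numpy as np
cv2.imwrite('pics/p5.png',np.hstack([cv2.imread('pics/pin_wrist.png'),cv2.imread('pics/pin_scene.png')]))"
```

```text
t 11.15 ee [0.5231 0.109  0.1988] rpy [-3.142e+00  3.000e-03  1.950e-01] f [-0.9  0.4 -0.4] w -0.0
delta mm [ 0.9  0.2 -3.2]
scene cap_top [([0.5253, 0.1096, 0.178], 0.61)]
scene pin_tip [([0.6001, 0.1283, 0.0895], 0.6)]
wrist cap_top [([0.5247, 0.1093, 0.1729], 0.83)]
wrist pin_tip [([0.6009, 0.1298, 0.0896], 0.82)]
wrist pred {68: [419.0, 190.8], 75: [421.4, 193.0], 82: [424.0, 195.4], 88: [426.2, 197.5]} [([419.9, 186.7], 9), ([428.4, 197.6], 118), ([416.0, 194.0], 1)]
scene pred {68: [346.2, 241.8], 75: [346.3, 240.2], 82: [346.5, 238.6], 88: [346.6, 237.2]} [([345.5, 237.5], 12)]
```

View pics/p5.png

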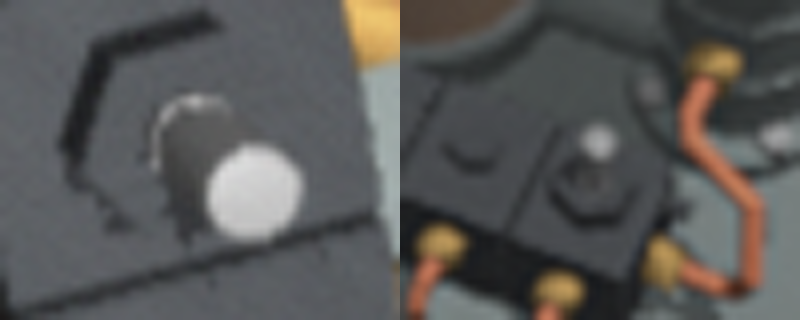

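The groove now shows at the pin's foot. Both networks put the tip at about 89 mm, and it rose only about 3 mm this time, so it's at its stop. I'll lift clear and check.

>>> jog_arm --targets '[{"delta_pos": [0,0,-25],"rot": [0,0,0]},{"delta_pos": [0,0,-50],"rot": [0,0,0]},{"delta_pos": [0,0,-50],"rot": [0,0,0]},{"delta_pos": [0,0,-50],"rot": [0,0,0]},{"delta_pos": [0,0,-50],"rot": [0,0,0]}]'

```text
time: 12.05
ee_pos: [0.5234, 0.1091, 0.2493]
eef_rot: [3.142, 0.002, 0.195]
ft_force: [-0.7, -0.2, 0.9]
width: 0.005
```

```bash
python3 - <<'E'
from h import *
look(6)
p=eyes.camera("scene"); 
a=cv2.imread("pics/scene0.png")[:,:,::-1]
d=np.abs(a.astype(int)-p["img"]).max(2)
for t in ("mug","plunger_can"): print(t,[(d["position"],d["score"]) for d in eyes.mark_of(t,p)[:1]])
cv2.imwrite("pics/fin.png",p["img"][:,:,::-1])
E
```

```text
t 12.05 ee [0.5234 0.1091 0.2493] rpy [3.142e+00 2.000e-03 1.950e-01] f [-0.7 -0.2  0.9] w 0.005
delta mm [ 0.7  0.2 47.3]
scene cap_top [([0.5265, 0.1099, 0.1749], 0.97)]
scene pin_tip [([0.605, 0.1299, 0.0874], 0.42)]
wrist cap_top [([0.5219, 0.11, 0.1738], 0.83)]
wrist pin_tip [([0.6812, 0.1952, -0.0023], 0.68)]
mug [([0.424, 0.2277, -0.0008], 0.79)]
plunger_can [([0.575, 0.3119, 0.0017], 0.77)]
```

View pics/fin.png

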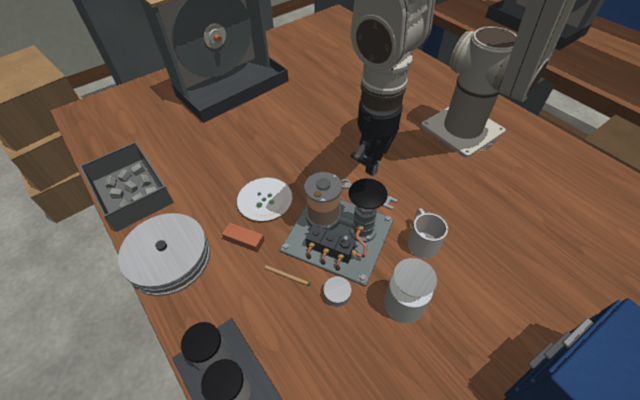

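View pics/look6.png

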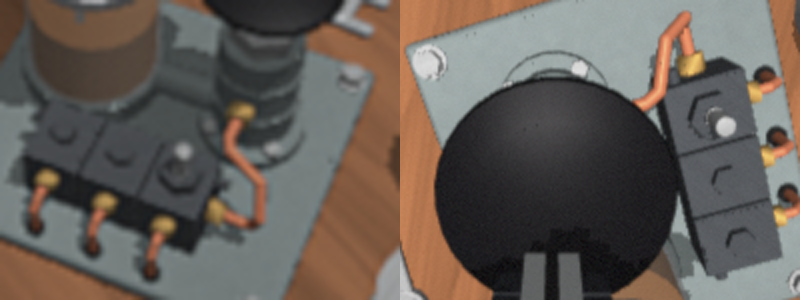

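The pin is out with the groove showing at its foot, the cap is up, and the bystanders look unmoved. Handing in.

```bash
python3 -c "
from plant import order
print(order.finish_job())"
```

```text
the job is handed in; nothing more can be done
None
```

I pumped the lubricator five full strokes with the shut fingertips on the palm cap, letting it come right back up each time. The pin began to rise on the third stroke and reached its stop on the fifth. I then lifted the gripper about 55 mm clear of the cap and handed the job in at about 12 s. No verdict is reported.

**Last checks:**
- **Pin:** the networks put the tip at 87–90 mm above the bench, where fully out is 88 mm. The dark groove shows at its foot, and the fifth stroke raised it only about 3 mm.
- **Plunger:** the cap top was measured at 174–175 mm, so it is up.
- **Bystanders:** all look the same as in the first scene picture. The mug and solvent can were also re-measured, within 3 mm of where they started; I did not measure the other five.

**Disagreements:**
- After the fourth stroke the pin measured about 17 mm out, right at the limit, so I gave the fifth.
- In the last wrist picture the network placed the pin tip on the bench, well away from the pin. I discarded that, since the picture itself shows the pin standing out.
- After the second stroke one scene reading put the cap low, at 157 mm. The wrist view and the picture showed it up.

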